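Index the ware cage and hold its gate open

ROBOT

A 6-joint arm with a two-finger parallel gripper is mounted at the origin on the work surface. World frame = base frame: x ahead of the robot, y to its left, z up, the work surface at z = 0. Lengths are in m, angles in rad, forces in N, time in s.
With the tool pointing down it reaches from about 0.425 to 0.95 m from the base axis. Payload 3.5 kg.
Tool frame: the origin (TCP) lies between the finger pads; the fingertips stand 14 mm ahead of it and the grasp point (between the pads) lies 5 mm behind it; z points along the fingers, x is the direction in which the jaws open and shut, and the axes are right-handed (so a half turn about z gives the same grasp; the last joint's range is limited). The gripper opens to 85 mm and grips with 20 to 120 N. Pads are 22 mm wide; open, the fingers measure 114 mm over their backs; the gripper's body (76 mm by 85 mm) begins 54 mm behind the grasp point. The pads swing forward as they close: fully open they stand 13 mm farther back than shut.
Start: joints at [-0.15, 0.286, 1.577, -0, 1.279, -0.15], TCP at [0.675, 0, 0.245] pointing down, gripper open.
Joint ranges: [-2.77, 2.77], [-0.9, 2.22], [0.21, 2.48], [-1.53, 4.67], [0.24, 2.81], [-2.84, 2.84]. Speed limits (rad/s): [2.79, 2.79, 3.14, 3.14, 3.14, 3.14].

INTERFACE

Orientations are given as a 3x3 rotation matrix whose columns are the frame's x, y, z axes.
In Python, from plant import state, grab_frame, sign_off gives the robot as it stands.
- The arm moves only by the tool drive_tool, never from a script. Its argument "increments" is a list of rows, each a list of 7 numbers: the turn, a rotation vector about the tool's x, y, z in rad, then the shift along the tool's x, y, z in cm, then the opening, from 0 (shut) to 1 (fully open). A call has 1 to 5 rows; each row shifts and turns the pose as measured when the row begins, along the tool's axes as they then stand; what a row does not reach is not made up. A row lasts 1/12 s, in which the tool goes at most 41.7 mm and 7.16 degrees, less where a joint would pass 70% of its speed; a pose out of reach is approached as far as the arm can. A call is refused whole if a number of a shift passes 4.17 or a number of a turn 0.125, either way. A call with a gripper value outside its range is refused whole. The fingers move at their own pace and stop on an object; the grip force is fixed at half the most. Time passes only in rows, so rows that do not move let the fingers close. It gives the time, the measured TCP pose, the force and the opening at its end, in the units of the state.
- state(): the state, without advancing time (a new reading comes with each control period).
- grab_frame(name): name is "scene" or "side" or "wrist"; returns a dict with "color" (480x640x3 uint8, red, green, blue), "intrinsics" (3x3 intrinsics, pixels), "extrinsics" (4x4, takes a point from camera to world coordinates). Camera axes: x right, y down, z forward; pixel columns grow to the right and rows downward; lengths in m; the calibration is good to about 2 mm. A picture is of the moment at which its call begins. There is no depth.
- sign_off(): hands the job in, once; it reports no verdict.
The state is a dict: "clock": time; "q": joint angles; "joint_vel": joint speeds; "joint_torque": joint torques, N m; "eef_pos": TCP position; "tcp_rot": TCP orientation; "force": force on the tool from outside, world axes, zero at the start; "torque": the same for the moment, N m; "opening": finger opening in m.
Only numpy, scipy, OpenCV 4.12 (cv2) and the standard library are available. Lean on these libraries where they do the work, as an engineer would, in place of code of your own. Each camera call takes 0.05 s, during which the arm holds its last target. There are 200 camera calls.

TASK

Slide the ware cage along its track (the green post is its handle) until the red dot on its rear sill sits right under the tip of the fixed brass needle. Then squeeze the yellow safety catch fully together, after it the red main catch, and pull the blue gate by its black knob towards you, past its click stop, until it stands almost square to the cage front. Finish while still holding the knob, keeping the gate wide open against its spring, with the dot still under the needle, and do not tip or shove the loose pots.

Things in the scene. Friction and masses are not known exactly. Their poses are not given: they have to be found in the camera images.
- track: Fixed dark steel track, 580 mm long, on the table. Origin on the table, mid-length, under the gate's closed plane. Its y axis is the way the cage slides, its x axis points from the gate side to the rear (away from the robot); axes of the cage are parallel to these. Its yaw varies by up to about 7 degrees.
- cart (a joint): Travel of the ware cage along the track's +y, in m, from -0.09 to 0.08. The cage (200 mm deep, 380 mm wide) slides with about 12 N of friction and stays where it is left. It starts 35 to 140 mm short of the needle, on the -y side.
- post_grip (a point): Point on the axis of the green upright round post (22 mm diameter, 66 mm tall) fixed to the left end of the cage, for sliding it; the point is 21 mm below the post's top and 45 mm above the grey platform that the post stands on. Axes parallel to the track's. 40 mm of clear room around it at that height, and nothing higher nearby.
- mark (a point): Centre of the red dot (12 mm) on the cage's white rear sill, on its upper face.
- needle_tip (a point): Tip of the fixed brass needle, 8 mm diameter, pointing down 7 mm above the sill, on a stand behind the track (112 mm tall). The dot runs exactly below the tip line: only the sliding direction needs matching.
- safety_grip (a point): Point midway between the two upright yellow tabs of the safety catch, 14 mm below their tops and 35 mm above the grey platform (low steel bars lie up to 10 mm over it). The tabs stand apart along the track's x axis: each is 8 mm thick and 22 mm wide, they measure 44 mm over their outer faces when open and 26 mm when squeezed. The point moves with the cage, not with the tabs.
- safety_catch (a joint): How far each yellow tab has moved inwards, in m: 0 open, 0.009 fully squeezed. The tabs are linked and move together; about 4 N of friction, no spring: they stay squeezed. While open, it stops the red catch from moving.
- main_grip (a point): Point midway between the two upright red tabs of the main catch, 14 mm below their tops and 35 mm above the grey platform (low steel bars lie up to 10 mm over it). The tabs stand apart along the track's y axis: each is 8 mm thick and 22 mm wide, 44 mm over their outer faces when open and 26 mm when squeezed. The point moves with the cage, not with the tabs.
- main_catch (a joint): How far each red tab has moved inwards, in m: 0 open, 0.009 fully squeezed; linked tabs, about 4 N of friction, they stay squeezed. While open, its bolt blocks the gate.
- gate_hinge (a point): Point on the gate's vertical hinge axis, at the height of the knob's grip point. The gate is blue, 170 mm long from the hinge, closed along the track's y axis with its free end towards -y, its top 107 mm above the table.
- gate (a joint): Gate angle in rad: 0 closed, up to 1.5 wide open; it opens towards the robot (the track's -x), clockwise seen from above. A spring closes it (about 0.06 N m at 0, 0.33 N m at 1.35 rad). A click stop (detent) adds up to about 0.4 N m of resistance between about 0.4 and 0.65 rad; when let go past it, the gate drifts back to the click stop (0.7 to 0.9 rad).
- gate_knob: Black upright round knob on the gate's top rail, 22 mm diameter, 53 mm tall from 107 to 160 mm above the table, 125 mm from the hinge axis. Origin on its axis at grip height, 23 mm above the gate's top edge and 30 mm below the knob's top. It turns with the gate; the fingers may pivot around it. 30 mm of clear room around it.
- jug_center (a point): Loose unfired clay jug, 180 mm tall, 96 mm wide, standing on the table; the point is half-way up. Bystander.
- bottle_center (a point): Loose unfired clay bottle, 142 mm tall, 76 mm wide, standing on the table; the point is half-way up. Bystander.
- bowl_center (a point): Loose clay bowl, 55 mm tall, 100 mm wide, on the table; the point is half-way up. Bystander.

How it is judged:
On the way, in this order (a step that is already met when the one before it is completed fails the run):
1. the red dot is under the needle tip (within 6 mm) and the cage stands still (horizontal distance between mark and needle_tip below 0.006 m and velocity of joint cart between -0.01 and 0.01 m/s), for 0.2 s.
2. the yellow safety catch is squeezed (tabs in by 7 of 9 mm) (value of joint safety_catch above 0.007 m), for 0.1 s.
3. the red main catch is squeezed (tabs in by 7 of 9 mm) (value of joint main_catch above 0.007 m), for 0.1 s.
4. the gate has swung past its click stop (value of joint gate above 0.95 rad), for 0.1 s.
At the end, for the whole second after the job is handed in: The gate stands still, open by more than 1.2 rad (69 degrees), carried by the fingers on its black knob (more than 0.5 N); both catches are still squeezed and the red dot is within 10 mm of the needle tip, seen from above (value of joint gate above 1.2 rad and velocity of joint gate between -0.1 and 0.1 rad/s and contact force between the fingers and gate_knob above 0.5 N and horizontal distance between mark and needle_tip below 0.01 m and value of joint each of safety_catch, main_catch above 0.006 m); the arm keeps its last pose, push and grip.
It fails at once if the jug is tipped or shoved more than 30 mm (distance of jug_center from where it was at the start of the episode above 0.03 m or angle between jug_center's own z axis and vertical above 0.35 rad).
It fails at once if the bottle is tipped or shoved more than 30 mm (distance of bottle_center from where it was at the start of the episode above 0.03 m or angle between bottle_center's own z axis and vertical above 0.35 rad).
It fails at once if the bowl is tipped or shoved more than 30 mm (distance of bowl_center from where it was at the start of the episode above 0.03 m or angle between bowl_center's own z axis and vertical above 0.35 rad).
It also fails if it takes over 72 s, if anything falls off the work surface, if the arm or the gripper's body presses on something with over 40 N, if the wrist force passes 120 N, or if a joint passes its speed limit or range.

## Working session

There is one attempt and no reset: what is moved stays moved. The work goes in short steps, Python scripts to look and compute and a tool call to move; the robot and the scene stay as the last step left them, time stands still between calls to the robot, and variables do not carry over. Pictures are saved under pics/ and viewed, about 8 in all and at most 12, crops included, and the job is handed in when it is done.

Besides the shell and the picture viewer there is one more tool, called after "Call:" in YAML: its name, and indented under it one key for each argument. drive_tool: Moves the arm, as the interface text tells. Its arguments: {"type":"object","properties":{"increments":{"type":"array"}},"required":["increments"]}

```bash
mkdir -p pics; cat > h.py <<'E'
import numpy as np, cv2
from plant import state, grab_frame, sign_off
def snap(n,fn=None):
    f=grab_frame(n)
    if fn: cv2.imwrite('pics/'+fn,f['color'][:,:,::-1])
    return f
def ray(f,u,v):
    K=np.array(f['intrinsics']);T=np.array(f['extrinsics'])
    d=T[:3,:3]@np.linalg.solve(K,[u,v,1]);return T[:3,3],d/np.linalg.norm(d)
def onz(f,u,v,z):
    o,d=ray(f,u,v);return o+d*(z-o[2])/d[2]
def tri(rs):
    A=sum(np.eye(3)-np.outer(d,d) for o,d in rs);b=sum((np.eye(3)-np.outer(d,d))@o for o,d in rs)
    return np.linalg.solve(A,b)
def proj(f,p):
    T=np.array(f['extrinsics']);c=T[:3,:3].T@(np.array(p)-T[:3,3]);q=np.array(f['intrinsics'])@c;return q[:2]/q[2]
RNG={'red':[((0,130,70),(8,255,255)),((172,130,70),(180,255,255))],'yellow':[((22,120,90),(34,255,255))],
 'green':[((45,90,50),(85,255,255))],'blue':[((98,110,50),(125,255,255))]}
def blobs(f,c,amin=15):
    h=cv2.cvtColor(f['color'],cv2.COLOR_RGB2HSV);m=sum(cv2.inRange(h,a,b) for a,b in RNG[c])
    n,_,s,ce=cv2.connectedComponentsWithStats(m.astype(np.uint8))
    return [(ce[i].round(1).tolist(),s[i].tolist()) for i in range(1,n) if s[i][4]>=amin]
E
python3 - <<'E'
from h import *
for n in('scene','side','wrist'):
    f=snap(n,n+'0.png');print(n,np.array(f['extrinsics']).round(3).tolist(),np.array(f['intrinsics']).round(0).tolist())
    for c in RNG: print(c,blobs(f,c))
E
```

```text
scene [[-0.42, 0.638, -0.646, 1.22], [0.907, 0.301, -0.293, 0.283], [0.007, -0.709, -0.705, 0.876], [0.0, 0.0, 0.0, 1.0]] [[458.0, 0.0, 316.0], [0.0, 458.0, 238.0], [0.0, 0.0, 1.0]]
red [([245.3, 229.3], [242, 226, 7, 7, 31]), ([259.8, 232.7], [257, 229, 6, 8, 34])]
yellow [([631.4, 227.1], [619, 219, 21, 20, 296]), ([227.2, 243.6], [223, 242, 9, 4, 24]), ([219.6, 254.5], [216, 253, 9, 4, 25])]
green [([358.0, 272.8], [353, 269, 11, 8, 64]), ([308.2, 366.3], [300, 359, 17, 14, 123])]
blue [([271.6, 250.6], [269, 249, 6, 5, 19]), ([314.5, 261.7], [295, 256, 40, 13, 138]), ([292.2, 289.1], [245, 261, 90, 55, 569])]
side [[-0.961, -0.147, 0.236, 0.281], [-0.278, 0.533, -0.799, 0.792], [-0.009, -0.833, -0.553, 0.68], [0.0, 0.0, 0.0, 1.0]] [[520.0, 0.0, 323.0], [0.0, 520.0, 241.0], [0.0, 0.0, 1.0]]
red [([310.8, 200.2], [305, 188, 12, 28, 260])]
yellow [([273.6, 190.2], [271, 179, 6, 23, 96]), ([289.1, 190.8], [287, 180, 5, 23, 87])]
green [([254.7, 270.9], [248, 254, 14, 35, 358]), ([181.8, 283.9], [173, 277, 18, 14, 164])]
blue [([247.7, 241.2], [223, 219, 69, 51, 357]), ([294.4, 248.2], [284, 229, 20, 41, 449]), ([266.0, 267.4], [261, 266, 11, 4, 34])]
wrist [[1.0, -0.0, -0.002, 0.674], [-0.001, -0.958, -0.285, 0.074], [-0.002, 0.285, -0.958, 0.372], [0.0, 0.0, 0.0, 1.0]] [[384.0, 0.0, 324.0], [0.0, 384.0, 241.0], [0.0, 0.0, 1.0]]
red [([397.6, 253.6], [392, 248, 13, 12, 126]), ([219.4, 417.8], [200, 393, 42, 52, 1100])]
yellow [([139.6, 123.6], [137, 121, 6, 6, 17])]
green [([216.2, 70.9], [187, 45, 62, 52, 2151]), ([480.1, 110.3], [476, 107, 6, 11, 17]), ([457.5, 139.1], [448, 138, 20, 3, 20])]
blue [([328.8, 250.4], [223, 145, 158, 223, 3682]), ([227.1, 274.5], [205, 168, 44, 208, 2233]), ([200.6, 244.5], [179, 176, 45, 140, 2074]), ([323.5, 333.3], [321, 329, 4, 11, 15]), ([332.2, 351.1], [324, 350, 20, 4, 28])]
```

View pics/scene0.png

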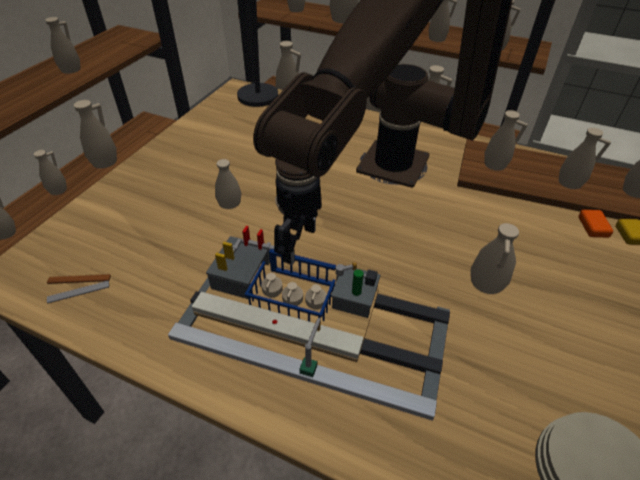

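View pics/side0.png

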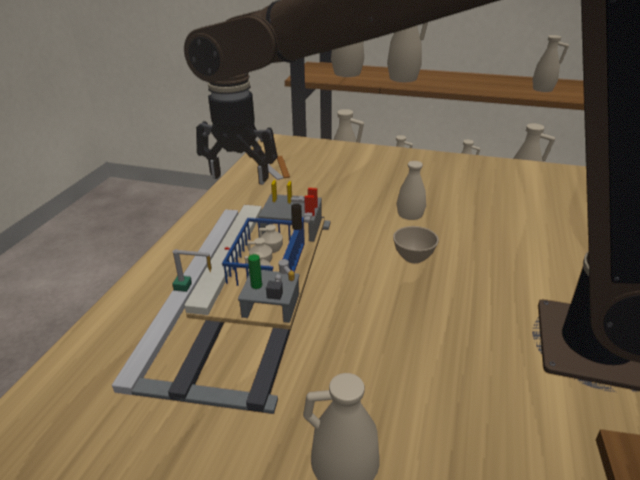

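View pics/wrist0.png

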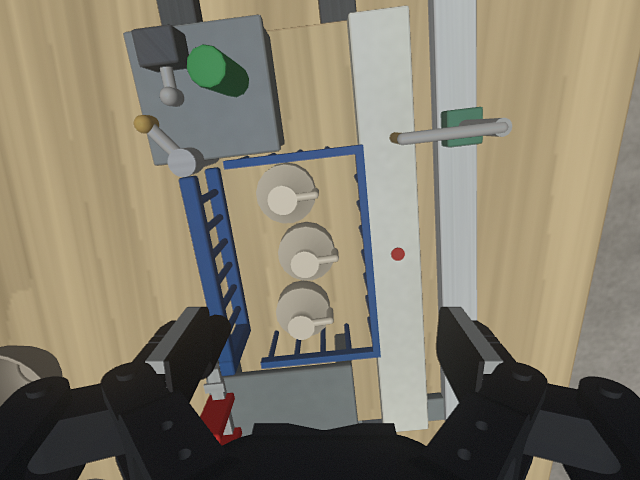

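The scene view shows the cage, with the dot at about (275,322), the needle at about (317,322), and the post top at about (358,270). In the wrist view the post top is at (206,65), the dot at (398,254) and the needle tip at (398,138). The hinge is near (182,160) and the red catch near (220,415). The bowl is at the left edge, and the jug and bottle are well off to the side.

```bash
python3 - <<'E'
from h import *
S,D,W=[snap(n) for n in('scene','side','wrist')]
print(state())
def T(name,s,d,w):
    r=[ray(f,*p) for f,p in((S,s),(D,d),(W,w)) if p]
    p=tri(r);print(name,p.round(4),[ (proj(f,p)-q).round(1).tolist() for f,q in((S,s),(D,d),(W,w)) if q])
    return p
def top(f,c,i): return None
T('dot',(275,322),(228,248),(397.6,253.6))
T('needle',None,(209,270),(397,138.5))
T('posttop',(358,270.5),(254.5,257.5),(206.5,65.5))
T('red1 ',(245.3,227),(311,190),None)
T('yel',(223,247.5),(281.5,181),None)
z=T('dot',None,(228,248),(397.6,253.6))[2]
h=W['color'].astype(int)
for r in (30,200,300,400):
  row=h[r].sum(1); w=[u for u in range(335,440) if row[u]>480]; print(r,w[0],w[-1])
a=[onz(W,*p,z)for p in((349,15),(382,430),(409,7),(427,428))]
for i in(0,2): e=a[i]-a[i+1]; print('yaw',np.arctan2(-e[0],e[1]),a[i],a[i+1])
E
python3 -c "
import cv2
a=cv2.imread('pics/scene0.png')[190:390,170:450];b=cv2.imread('pics/side0.png')[160:330,110:350]
a=cv2.resize(a,(784,560));b=cv2.resize(b,(784,555));cv2.imwrite('pics/c1.png',b)"
```

```text
{'clock': 0.3, 'q': array([-1.50029695e-01,  2.86651763e-01,  1.57720512e+00, -2.93347593e-05,
        1.27857595e+00, -1.49997580e-01]), 'joint_vel': array([-0.00184813, -0.00353197, -0.0043075 , -0.00033693, -0.0005715 ,
        0.00036193]), 'joint_torque': array([ 4.70410087e-04, -4.05354309e+01, -2.92290688e+01, -1.35283099e-04,
        3.28276583e-03,  1.92425421e-05]), 'eef_pos': array([6.74782528e-01, 3.57383382e-05, 2.44816296e-01]), 'tcp_rot': array([[ 9.99999651e-01, -2.36928583e-05, -8.34942377e-04],
       [-2.36112055e-05, -9.99999995e-01,  9.78042561e-05],
       [-8.34944690e-04, -9.77845080e-05, -9.99999647e-01]]), 'force': array([-0.70387308,  0.49256394,  0.52110871]), 'torque': array([0.01139253, 0.02284057, 0.03560592]), 'opening': 0.08542336900022154}
dot [ 0.7375 -0.0328  0.0534] [[-0.1, -0.1], [-0.7, 0.1], [-1.6, 0.6]]
needle [0.7302 0.0653 0.067 ] [[-0.2, -0.0], [-0.5, 0.2]]
posttop [0.6098 0.1038 0.1495] [[1.0, 1.8], [0.2, -1.4], [-3.6, 3.2]]
red1  [ 0.5912 -0.1827  0.1419] [[0.7, 2.1], [1.3, -1.9]]
yel [ 0.6671 -0.1952  0.1443] [[0.2, 0.5], [0.3, -0.4]]
dot [ 0.7375 -0.033   0.0533] [[-0.7, 0.1], [-1.6, 0.8]]
30 349 439
200 367 439
300 376 420
400 381 425
yaw 0.10721595307273683 [0.69298541 0.15310889 0.05330516] [ 0.7332497  -0.22099484  0.05330516]
yaw 0.11057787607427312 [0.7369095  0.15827738 0.05330516] [ 0.77874552 -0.21851921  0.05330516]
```

View pics/c1.png

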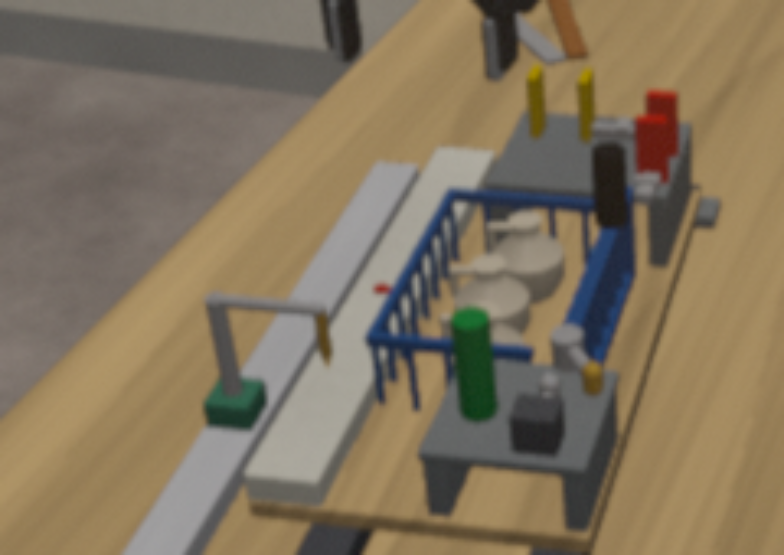

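The side crop shows the needle tip at full-frame (209,271). The yellow tabs and the red pair are at the far end, and the black knob is near (297,215). The dot is about 98 mm short along the track, at a yaw of about 0.107. Next I move over the post.

Call:
drive_tool:
  increments:
    - [0, 0, -0.107, -2, -3, 0, 0.6]
    - [0, 0, 0, -2, -3, 0, 0.6]
    - [0, 0, 0, -2, -3, 0, 0.6]
    - [0, 0, 0, 0, 0, 0, 0.6]

```text
clock: 0.63
eef_pos: [0.6069, 0.0857, 0.2431]
tcp_rot: [[0.994, 0.107, -0.002], [0.107, -0.994, 0.0], [-0.002, -0.001, -1.0]]
force: [-0.7, -0.2, -0.5]
opening: 0.0512
```

```bash
python3 - <<'E'
from h import *
W=snap('wrist','w1.png');s=state();print(s['clock'],s['eef_pos'],s['tcp_rot'].round(3).tolist(),s['opening'])
for c in RNG: print(c,blobs(W,c,60))
E
```

```text
0.6833 [0.60846459 0.08386902 0.24338671] [[0.994, 0.106, -0.0], [0.106, -0.994, -0.001], [-0.0, 0.001, -1.0]] 0.05152692353081601
red []
yellow []
green [([334.2, 215.9], [318, 190, 36, 51, 1410])]
blue [([389.1, 279.9], [313, 266, 129, 59, 1242]), ([286.2, 345.7], [274, 271, 25, 142, 2345]), ([322.6, 418.0], [321, 405, 4, 25, 91]), ([390.3, 414.1], [387, 405, 8, 19, 73])]
```

View pics/w1.png

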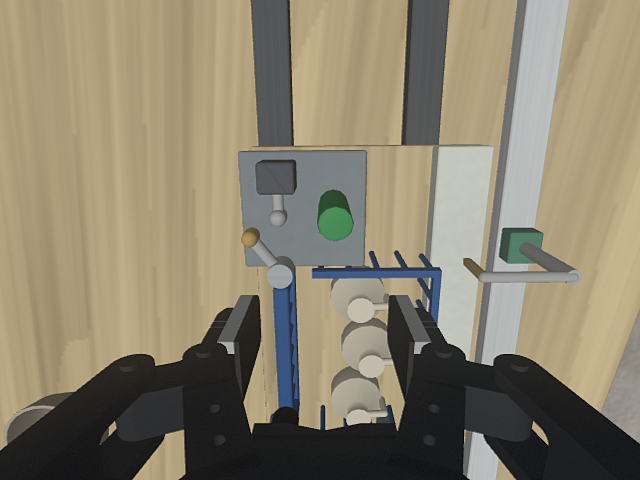

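Wrist view 1, now aligned with the track, shows the post top at about (335,221). The hinge cap is at (280,272) and the needle tip at (466,262).

```bash
python3 - <<'E'
from h import *
W=snap('wrist');S,D=snap('scene'),snap('side')
W0=dict(W);E0=np.eye(4);E0[:3]=[[1,-0.0,-0.002,.674],[-.001,-.958,-.285,.074],[-.002,.285,-.958,.372]];W0['extrinsics']=E0
for n,a,b,d in(('post',(206.5,65.5),(335.5,222),(254.5,257)),('needle',(397,138.5),(465.5,262),(209.5,270.5)),('hingecap',(182,160),(280,272),(284,263))):
    for k in(0,1):
        r=[ray(W0,*a),ray(W,*b)]+([ray(D,*d)] if k else [])
        p=tri(r);print(n,p.round(4),(proj(W,p)-b).round(1),(proj(D,p)-d).round(1),(proj(W0,p)-a).round(1))
print(onz(W,335.5,222,.15),onz(W,335.5,222,.145))
E
```

```text
post [0.6127 0.105  0.1539] [-0.4  0.3] [-1.8 -2.8] [ 0.3 -0.5]
post [0.6114 0.1047 0.1484] [-2.9 -1.5] [-0.8 -0.3] [1.  1.9]
needle [0.7271 0.0652 0.0767] [ 1.2 -0.6] [ 0.1 -4.2] [-1.   0.9]
needle [0.7299 0.0637 0.066 ] [-0.5 -2.9] [-0.2 -0.5] [0.1 2.5]
hingecap [0.5793 0.0534 0.1111] [-0.5  0.4] [-2.3 -2.7] [ 0.4 -0.5]
hingecap [0.5772 0.0516 0.1044] [-2.6 -1. ] [-0.7 -0.1] [1.1 1.3]
[0.61311311 0.10428942 0.15      ] [0.61340086 0.1030855  0.145     ]
```

Call:
drive_tool:
  increments:
    - [0, 0, 0, 0.6, -2.0, 0, 0.6]
    - [0, 0, 0, 0, 0, 3.5, 0.6]
    - [0, 0, 0, 0, 0, 3.5, 0.6]
    - [0, 0, 0, 0, 0, 3.5, 0.6]
    - [0, 0, 0, 0, 0, 0.5, 0.6]

```text
clock: 1.25
eef_pos: [0.6238, 0.0964, 0.1374]
tcp_rot: [[0.995, 0.096, 0.016], [0.096, -0.995, -0.004], [0.015, 0.005, -1.0]]
force: [-2.0, -0.5, -1.3]
opening: 0.0514
```

Call:
drive_tool:
  increments:
    - [0, 0, 0, 0, 0, 0, 0.6]

```text
clock: 1.33
eef_pos: [0.624, 0.0954, 0.1359]
tcp_rot: [[0.995, 0.094, 0.013], [0.094, -0.996, -0.004], [0.013, 0.005, -1.0]]
force: [0.3, 0.5, 1.4]
opening: 0.0515
```

Call:
drive_tool:
  increments:
    - [0, -0.013, -0.012, -1.0, -1.0, 0.4, 0.6]
    - [0, 0, 0, 0, 0, 0.4, 0.6]
    - [0, 0, 0, 0, 0, 0, 0.6]

```text
clock: 1.58
eef_pos: [0.6151, 0.1034, 0.1304]
tcp_rot: [[0.995, 0.104, 0.004], [0.104, -0.995, -0.005], [0.003, 0.006, -1.0]]
force: [0.1, -0.0, 0.6]
opening: 0.0508
```

Call:
drive_tool:
  increments:
    - [0, 0, 0, -0.2, -0.1, 0.4, 0.2]
    - [0, 0, 0, 0, 0, 0, 0.1]
    - [0, 0, 0, 0, 0, 0, 0]
    - [0, 0, 0, 0, 0, 0, 0]
    - [0, 0, 0, 0, 0, 0, 0]

```text
clock: 2.0
eef_pos: [0.6115, 0.1043, 0.1296]
tcp_rot: [[0.994, 0.106, 0.001], [0.106, -0.994, -0.007], [0.001, 0.007, -1.0]]
force: [2.5, -0.4, -3.5]
opening: 0.0207
```

Call:
drive_tool:
  increments:
    - [0, 0, 0, 0, -1.0, 0, 0]
    - [0, 0, 0, 0, -1.5, 0, 0]
    - [0, 0, 0, 0, -1.5, 0, 0]
    - [0, 0, 0, 0, -1.5, 0, 0]
    - [0, 0, 0, 0, -1.0, 0, 0]

```text
clock: 2.42
eef_pos: [0.6065, 0.1478, 0.1296]
tcp_rot: [[0.994, 0.106, -0.001], [0.106, -0.993, -0.05], [-0.006, 0.05, -0.999]]
force: [-2.0, -10.1, -1.3]
opening: 0.0206
```

```bash
python3 - <<'E'
from h import *
D=snap('side');S=snap('scene');W=snap('wrist','w2.png');s=state();print(s['eef_pos'],s['force'],s['tcp_rot'].round(3).tolist())
for f in(D,S,W): print(blobs(f,'red',4))
E
```

```text
[0.6063465  0.14910153 0.12959189] [-2.16275358 -6.72852254 -0.34322663] [[0.994, 0.107, -0.001], [0.107, -0.993, -0.048], [-0.006, 0.047, -0.999]]
[([307.0, 210.3], [301, 197, 13, 29, 283])]
[([263.6, 233.6], [261, 230, 6, 9, 30]), ([277.6, 236.9], [275, 233, 6, 8, 30]), ([294.0, 326.8], [292, 325, 5, 4, 12])]
[]
```

Call:
drive_tool:
  increments:
    - [0.05, 0, 0, 0, -1.2, 0, 0]
    - [0.01, 0, 0, 0, -1.5, 0, 0]
    - [0.01, 0, 0, 0, -1.5, 0, 0]
    - [0.01, 0, 0, 0, -1.2, 0, 0]
    - [0.01, 0, 0, 0, -0.6, 0, 0]

```text
clock: 2.98
eef_pos: [0.602, 0.186, 0.1296]
tcp_rot: [[0.994, 0.108, -0.011], [0.108, -0.994, -0.007], [-0.011, 0.006, -1.0]]
force: [-2.0, -12.4, -1.6]
opening: 0.0204
```

```bash
python3 - <<'E'
from h import *
D=snap('side');S=snap('scene');W=snap('wrist','w2.png');s=state();print(s['eef_pos'],s['force'],s['tcp_rot'].round(3).tolist())
for f in(D,S,W): print(blobs(f,'red',4))
a=cv2.resize(S['color'][290:390,250:350],(400,400),interpolation=cv2.INTER_CUBIC);b=cv2.resize(D['color'][230:330,160:260],(400,400),interpolation=cv2.INTER_CUBIC)
cv2.imwrite('pics/c2.png',np.hstack([a,b])[:,:,::-1])
E
```

```text
[0.60201044 0.1861275  0.12956745] [-1.62914506 -7.91100096 -1.81067788] [[0.994, 0.108, -0.011], [0.107, -0.994, -0.006], [-0.011, 0.005, -1.0]]
[([303.5, 219.4], [297, 206, 14, 30, 301])]
[([277.9, 237.1], [275, 234, 6, 7, 28]), ([292.9, 240.2], [290, 237, 6, 7, 28]), ([309.9, 331.4], [309, 330, 3, 4, 9])]
[]
```

View pics/c2.png

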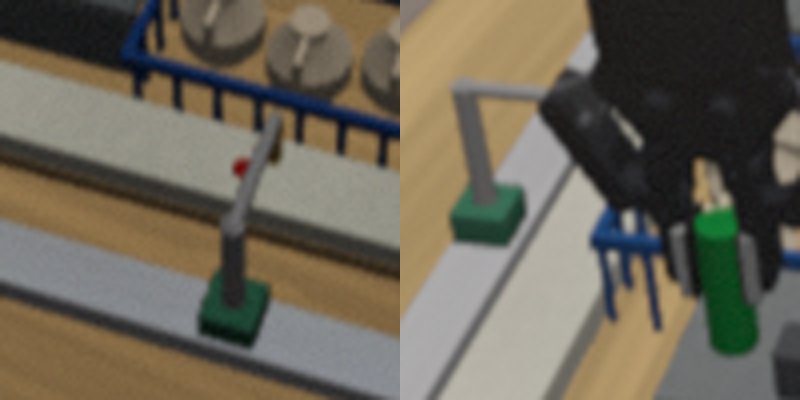

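The scene crop (left) shows the dot at about (311,332), still short of the needle, whose tip is at about (319,330). In the side crop the gripper hides the dot.

Call:
drive_tool:
  increments:
    - [0, 0.01, 0, 0, -1.0, 0, 0]
    - [0, 0, 0, 0, -0.9, 0, 0]
    - [0, 0, 0, 0, -0.5, 0, 0]

```text
clock: 3.38
eef_pos: [0.6008, 0.1971, 0.1296]
tcp_rot: [[0.994, 0.105, -0.002], [0.105, -0.994, -0.031], [-0.005, 0.031, -1.0]]
force: [-0.5, -12.8, -1.1]
opening: 0.0206
```

Call:
drive_tool:
  increments:
    - [0, 0, 0, 0, 0, 0, 0.6]
    - [0.03, 0, 0, 0, 0, 0, 0.6]
    - [0, 0, 0, 0, 0, -3.0, 0.6]
    - [0, 0, 0, 0, 0, -3.5, 0.6]
    - [0, 0, 0, 1.5, 2.5, -3.0, 0.6]

```text
clock: 3.8
eef_pos: [0.6137, 0.1759, 0.2199]
tcp_rot: [[0.994, 0.108, -0.021], [0.108, -0.994, -0.0], [-0.021, -0.002, -1.0]]
force: [-0.0, 0.1, -0.3]
opening: 0.0513
```

Call:
drive_tool:
  increments:
    - [0, 0, 0, 2.5, 3.0, 0, 0.6]
    - [0, 0, 0, 2.5, 3.0, 0, 0.6]
    - [0, 0, 0, 1.5, 3, 0, 0.6]
    - [0, 0, 0, 0, 0, 0, 0.6]

```text
clock: 4.13
eef_pos: [0.6987, 0.0906, 0.237]
tcp_rot: [[0.994, 0.111, 0.009], [0.111, -0.994, 0.001], [0.009, -0.0, -1.0]]
force: [-0.6, -0.3, -0.4]
opening: 0.0511
```

```bash
python3 - <<'E'
from h import *
W=snap('wrist','w3.png');s=state();print(s['eef_pos'],s['tcp_rot'].round(3).tolist());print(blobs(W,'red',4))
E
```

```text
[0.6977833  0.09285688 0.23741392] [[0.994, 0.111, 0.009], [0.111, -0.994, 0.003], [0.009, -0.002, -1.0]]
[([349.3, 255.6], [345, 251, 13, 13, 62]), ([113.4, 427.2], [111, 422, 6, 11, 37]), ([151.2, 460.0], [136, 434, 33, 41, 273])]
```

View pics/w3.png

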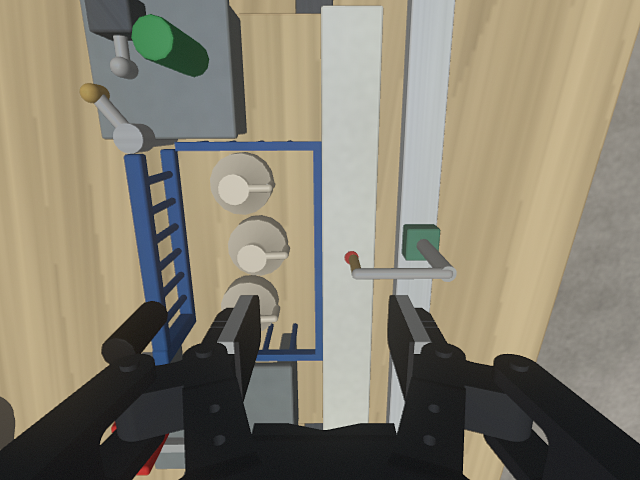

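The wrist view shows the dot at about (351,257) with the needle's lower end over it, so it is nearly aligned. I'll zoom in to measure.

```bash
python3 - <<'E'
from h import *
W=snap('wrist');c=cv2.resize(W['color'][235:285,325:375],(600,600),interpolation=cv2.INTER_NEAREST);cv2.imwrite('pics/c3.png',c[:,:,::-1])
p=onz(W,351,257.5,.0533);print('dot',p,'tip if aligned proj',proj(W,p+[0,0,.007]))
j=.005*np.array([-.107,.994,0]);print('5mm along y px',proj(W,p+j)-proj(W,p))
E
```

```text
dot [0.72629572 0.0627304  0.0533    ] tip if aligned proj [351.6480587  260.19216094]
5mm along y px [ 0.13888104 -5.5378129 ]
```

View pics/c3.png

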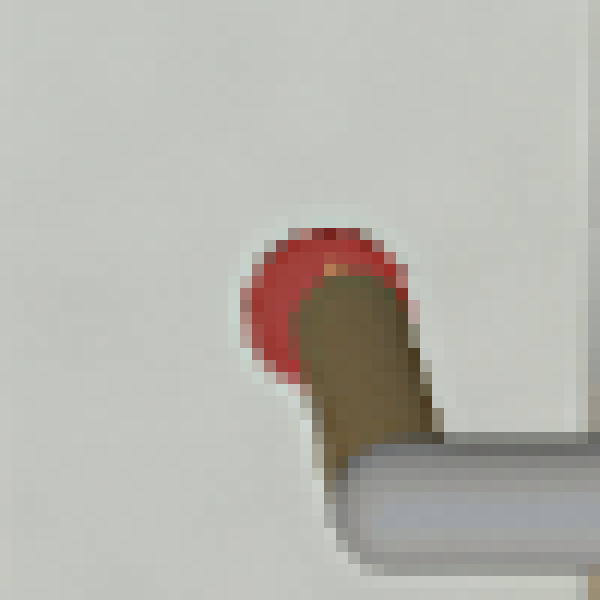

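In the zoom, the needle's lower end lies inside the dot. If the tip is a cone, it is about 2 mm to +y of the dot's centre; if flat, about 2 mm to -y. Either way it's within 6 mm. Next I look at the catches from above.

Call:
drive_tool:
  increments:
    - [0, -0.009, 0, -2.3, 3.5, 0, 0.85]
    - [0, 0, 0, -2.3, 3.5, 0, 0.85]
    - [0, 0, 0, -2.3, 3.5, 0, 0.85]
    - [0, 0, 0, -1.8, 3.0, 0, 0.85]
    - [0, 0, 0, 0, 0, 0, 0.85]

```text
clock: 4.65
eef_pos: [0.6212, -0.0436, 0.2352]
tcp_rot: [[0.992, 0.126, -0.003], [0.126, -0.992, 0.007], [-0.002, -0.008, -1.0]]
force: [0.2, 1.3, -0.4]
opening: 0.0727
```

```bash
python3 - <<'E'
from h import *
W=snap('wrist','w4.png');D=snap('side');S=snap('scene');s=state();print(s['eef_pos'],s['tcp_rot'].round(3).tolist(),s['opening'])
np.save('E4.npy',W['extrinsics'])
for f in(W,D,S):
  for c in('red','yellow'): print(c,blobs(f,c,6))
E
```

```text
[ 0.62342166 -0.03948406  0.23555797] [[0.992, 0.129, -0.001], [0.129, -0.992, 0.01], [0.0, -0.01, -1.0]] 0.07297708097725257
red [([480.8, 105.6], [474, 98, 15, 16, 188]), ([253.5, 253.6], [231, 237, 45, 32, 1079]), ([255.9, 303.7], [234, 284, 43, 38, 1218])]
yellow [([339.4, 329.1], [333, 299, 14, 59, 694]), ([390.9, 329.1], [380, 299, 23, 60, 926])]
red [([302.4, 222.4], [296, 209, 14, 30, 310]), ([211.9, 273.9], [210, 273, 5, 3, 10])]
yellow [([263.2, 210.2], [260, 199, 7, 24, 113]), ([279.4, 211.1], [277, 200, 6, 24, 102])]
red [([297.5, 241.7], [295, 238, 6, 8, 30]), ([300.0, 248.0], [300, 245, 1, 7, 7]), ([316.4, 332.9], [315, 331, 3, 4, 8])]
yellow [([631.5, 227.2], [620, 219, 20, 20, 297]), ([265.7, 253.1], [261, 251, 10, 5, 27]), ([259.0, 264.6], [255, 263, 9, 4, 28])]
```

View pics/w4.png

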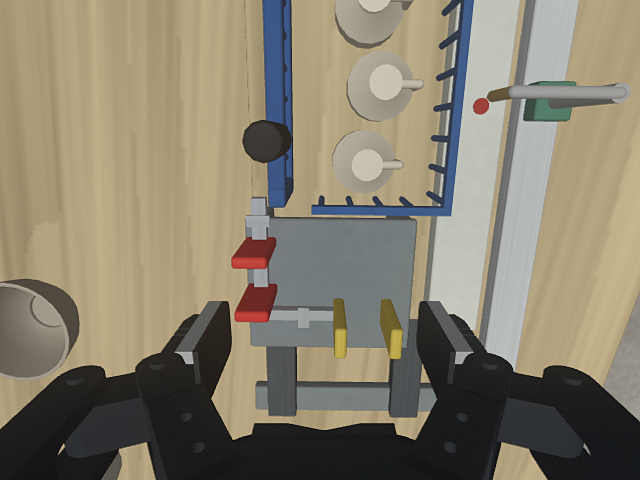

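The wrist view shows the yellow tab tops around (340,338) and (395,338), and the red tops around (251,260) and (254,312). The knob top is at (267,141), the dot at (481,106) with the needle tip at about (490,97). The bowl is at far left.

```bash
python3 - <<'E'
from h import *
W=snap('wrist');D=snap('side');S=snap('scene');s=state();print(s['eef_pos'],s['tcp_rot'].round(3).tolist())
def T(n,w,d,sc):
    r=[(f,q) for f,q in((W,w),(D,d),(S,sc)) if q];p=tri([ray(f,*q) for f,q in r]);print(n,p.round(4),[(proj(f,p)-q).round(1).tolist() for f,q in r])
T('yel',(368,338),(271.3,200.5),(262.4,258.9))
T('yel',None,(271.3,200.5),(262.4,258.9))
T('yel',(368,338),(271.3,200.5),None)
for z in(.133,.14): print(z,'yel',onz(W,368,338,z).round(4),'red',onz(W,252.5,286,z).round(4),'r1',onz(W,251,260.5,z).round(4),'r2',onz(W,254,312,z).round(4))
print('knob',onz(W,266.5,141,.16),'bowl',onz(W,20,315,.055))
p=onz(W,481,105.7,.0533);print('dot',p,'aligned tip',proj(W,p+[0,0,.007]),'5mm y',proj(W,p+[-.0005,.005,0])-proj(W,p))
c=W['color'];print(proj(W,[.657,-.102,.084]))
cv2.imwrite('pics/c4.png',np.hstack([cv2.resize(c[85:125,465:505],(400,400),interpolation=0),cv2.resize(c[285:365,325:405],(400,400),interpolation=2)])[:,:,::-1])
E
```

```text
[ 0.62411582 -0.03896183  0.23540232] [[0.991, 0.131, -0.001], [0.131, -0.991, 0.009], [0.0, -0.009, -1.0]]
yel [ 0.658  -0.0971  0.1442] [[-2.5, 9.0], [-1.3, 1.1], [1.5, 0.4]]
yel [ 0.6574 -0.1016  0.1438] [[-0.2, 0.3], [-0.1, -0.3]]
yel [ 0.6542 -0.0873  0.1523] [[-4.8, 1.4], [-1.5, 0.2]]
0.133 yel [ 0.6609 -0.0968  0.133 ] red [ 0.5806 -0.069   0.133 ] r1 [ 0.5783 -0.0518  0.133 ] r2 [ 0.583  -0.0874  0.133 ]
0.14 yel [ 0.6594 -0.0928  0.14  ] red [ 0.5816 -0.066   0.14  ] r1 [ 0.5794 -0.0492  0.14  ] r2 [ 0.584  -0.0837  0.14  ]
knob [0.58539715 0.02387769 0.16      ] bowl [ 0.36736451 -0.15736025  0.055     ]
dot [0.73087568 0.06644257 0.0533    ] aligned tip [484.6947787  105.10825799] 5mm y [ 0.93978165 -6.98809644]
[355.37471224 311.53154165]
```

View pics/c4.png

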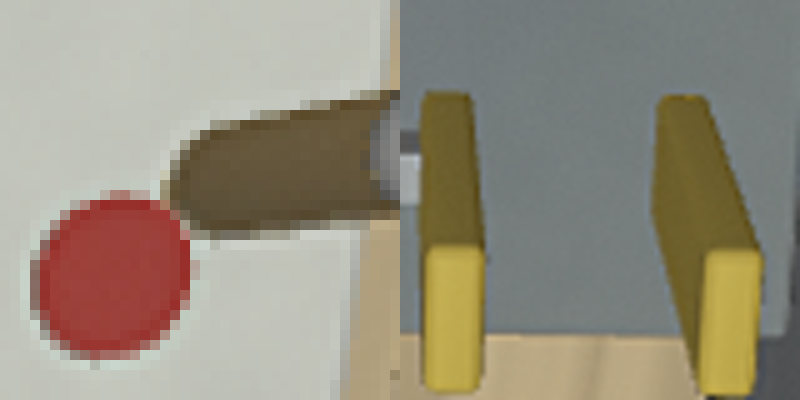

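The sharper crop puts the needle tip at about (482,103), with the dot centre at (476,112.5) in the same image. The dot is therefore about 6 mm short. In w3 I had mixed two frames; re-read, that view gives 5.5 mm. I'm going back to the post to close the gap.

Call:
drive_tool:
  increments:
    - [0, 0, 0.024, 0.2, -3.9, 0, 0.7]
    - [0, 0, 0, 0.2, -4, 0, 0.7]
    - [0, 0, 0, 0.2, -4, 0, 0.7]
    - [0, 0, 0, 0.2, -4, 0, 0.7]
    - [0, 0, 0, 0, -3.5, 0, 0.7]

```text
clock: 5.37
eef_pos: [0.6126, 0.1604, 0.2367]
tcp_rot: [[0.995, 0.101, 0.001], [0.101, -0.995, 0.008], [0.001, -0.008, -1.0]]
force: [0.3, -0.6, -0.0]
opening: 0.0597
```

Call:
drive_tool:
  increments:
    - [0, 0, 0, 0, -1.5, 0, 0.7]
    - [0, 0, 0, 0, 0, 0, 0.7]

```text
clock: 5.53
eef_pos: [0.6092, 0.1859, 0.2367]
tcp_rot: [[0.994, 0.113, 0.0], [0.113, -0.994, 0.01], [0.001, -0.01, -1.0]]
force: [-0.2, -0.4, 0.2]
opening: 0.0597
```

Call:
drive_tool:
  increments:
    - [-0.01, 0, 0, -0.7, -1.2, 0, 0.7]
    - [0, 0, 0, -0.1, 0, 3, 0.7]
    - [0, 0, 0, -0.1, 0, 3, 0.7]
    - [0, 0, 0, 0, 0, 2.5, 0.7]
    - [0, 0, 0, 0, 0, 0, 0.7]

```text
clock: 5.95
eef_pos: [0.6008, 0.2027, 0.1525]
tcp_rot: [[0.992, 0.124, 0.01], [0.124, -0.992, 0.0], [0.01, 0.001, -1.0]]
force: [-0.7, -0.2, -0.4]
opening: 0.06
```

Call:
drive_tool:
  increments:
    - [0, -0.01, 0.017, 0, 0.4, 2.2, 0.7]
    - [0, 0, 0, 0, 0, 0, 0.7]
    - [0, 0, 0, 0, 0, 0.2, 0.7]

```text
clock: 6.2
eef_pos: [0.6029, 0.1989, 0.1299]
tcp_rot: [[0.994, 0.108, 0.001], [0.108, -0.994, -0.001], [0.0, 0.001, -1.0]]
force: [0.3, 0.5, 0.9]
opening: 0.0598
```

Call:
drive_tool:
  increments:
    - [0, 0, 0, 0, 0, 0, 0]
    - [0, 0, 0, 0, 0, 0, 0]
    - [0, 0, 0, 0, 0, 0, 0]
    - [0, 0, 0, 0, 0, 0, 0]

```text
clock: 6.53
eef_pos: [0.6006, 0.1985, 0.1337]
tcp_rot: [[0.994, 0.109, -0.008], [0.109, -0.994, -0.003], [-0.008, 0.002, -1.0]]
force: [1.5, 0.0, -7.5]
opening: 0.0205
```

Call:
drive_tool:
  increments:
    - [0, 0, 0, 0, -0.7, 0, 0]
    - [0, 0, 0, 0, -0.6, 0, 0]

```text
clock: 6.7
eef_pos: [0.6, 0.2043, 0.1336]
tcp_rot: [[0.994, 0.111, -0.006], [0.111, -0.994, -0.019], [-0.008, 0.018, -1.0]]
force: [0.1, -11.0, -4.0]
opening: 0.0203
```

Call:
drive_tool:
  increments:
    - [0, 0, 0, 0, 0, 0, 0.7]
    - [0.02, 0, 0, 0, 0, 0, 0.7]
    - [0, 0, 0, 0, 0, -3.0, 0.7]
    - [0, 0, 0, 0, 0, -3.5, 0.7]
    - [0, 0, 0, 0, 0, -3.0, 0.7]

```text
clock: 7.12
eef_pos: [0.5978, 0.2035, 0.226]
tcp_rot: [[0.994, 0.111, -0.02], [0.111, -0.994, 0.005], [-0.019, -0.007, -1.0]]
force: [0.2, 0.7, 0.6]
opening: 0.0596
```

Call:
drive_tool:
  increments:
    - [0, 0, 0, -0.2, 4, 0, 0.7]
    - [0, 0, 0, -0.2, 4, 0, 0.7]
    - [0, 0, 0, -0.2, 4, 0, 0.7]
    - [0, 0, 0, 0, 4, 0, 0.7]
    - [0, 0, 0, 0, 4, 0, 0.7]

```text
clock: 7.53
eef_pos: [0.6226, 0.0086, 0.245]
tcp_rot: [[0.992, 0.128, 0.016], [0.128, -0.992, 0.018], [0.018, -0.015, -1.0]]
force: [1.5, -0.1, -0.4]
opening: 0.0603
```

Call:
drive_tool:
  increments:
    - [0, 0, 0, 0, 2.5, 0, 0.7]
    - [0, 0, 0, 0, 0, 0, 0.7]
    - [0, 0, 0, 0, 0, 0, 0.7]

```text
clock: 7.78
eef_pos: [0.6281, -0.0251, 0.2496]
tcp_rot: [[0.992, 0.12, 0.027], [0.119, -0.993, 0.018], [0.028, -0.014, -0.999]]
force: [0.5, 0.3, 0.3]
opening: 0.0598
```

```bash
python3 - <<'E'
from h import *
W=snap('wrist');D=snap('side');S=snap('scene');s=state();print(s['eef_pos'],s['tcp_rot'].round(3).tolist(),s['opening'])
np.savez('w5.npz',**W)
for f in(W,D,S):
  for c in('red','yellow'): print(c,blobs(f,c,6))
c=W['color'];b=[q for q in blobs(W,'red',40) if q[0][0]>380][0];u,v=map(int,b[0])
p=onz(W,*b[0],.0533);print('crop',u-20,v-25,'dot',p,'aligned tip',proj(W,p+[0,0,.007]),'5mm y',proj(W,p+[-.0005,.005,0])-proj(W,p))
cv2.imwrite('pics/c5.png',np.hstack([cv2.resize(c[v-25:v+15,u-20:u+20],(400,400),interpolation=0),cv2.resize(c[230:370,225:365],(400,400),interpolation=2)])[:,:,::-1])
E
```

```text
[ 0.62777853 -0.02300717  0.24892031] [[0.992, 0.123, 0.025], [0.123, -0.992, 0.017], [0.027, -0.014, -1.0]] 0.060127890398860004
red [([450.3, 123.0], [445, 116, 12, 15, 138]), ([239.4, 265.4], [218, 249, 43, 32, 996]), ([237.1, 294.6], [235, 293, 5, 4, 19]), ([253.8, 308.5], [247, 293, 16, 37, 365])]
yellow [([321.6, 334.8], [316, 306, 12, 57, 582]), ([370.0, 333.8], [361, 306, 19, 56, 771])]
red [([301.9, 223.3], [295, 210, 14, 30, 321]), ([210.7, 275.6], [209, 275, 4, 2, 7])]
yellow [([262.5, 211.7], [259, 200, 7, 24, 117]), ([278.7, 212.7], [276, 202, 6, 24, 105])]
red [([285.3, 238.8], [283, 235, 6, 8, 31]), ([300.3, 242.5], [298, 239, 5, 9, 33]), ([317.9, 333.4], [316, 331, 5, 5, 16])]
yellow [([631.5, 227.2], [620, 219, 20, 20, 294]), ([267.4, 253.5], [263, 252, 10, 4, 25]), ([261.6, 265.3], [257, 264, 10, 4, 31])]
crop 430 98 dot [0.72675166 0.06714548 0.0533    ] aligned tip [453.32946957 122.78190979] 5mm y [ 0.67192622 -6.4618212 ]
```

View pics/c5.png

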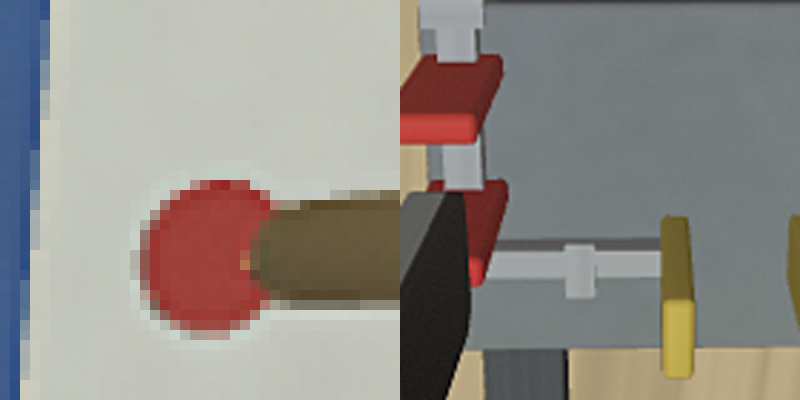

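The dot centre is at (451,124) and the needle tip at (454.5,124). The tip is predicted at (454,123.6) for exact alignment, so they agree to about 0.5 mm. Next I locate the catches.

```bash
python3 - <<'E'
from h import *
W=dict(np.load('w5.npz'));D=snap('side');S=snap('scene')
def T(n,w,d,sc):
    r=[(f,q) for f,q in((W,w),(D,d),(S,sc)) if q];p=tri([ray(f,*q) for f,q in r]);print(n,p.round(4),[(proj(f,p)-q).round(1).tolist() for f,q in r])
T('yel',(348,348.4),(270.5,202),(264.5,259.4))
T('r1',(234.5,274.8),None,(300.3,239.8))
for z in(.138,.144): print(z,'yel',onz(W,348,348.4,z).round(4),'r1',onz(W,234.5,274.8,z).round(4))
print(state()['eef_pos'])
E
```

```text
yel [ 0.6567 -0.0955  0.1432] [[0.4, 2.3], [-0.1, 0.4], [0.4, -0.0]]
r1 [ 0.5766 -0.0475  0.1498] [[-0.2, 3.3], [0.8, 0.4]]
0.138 yel [ 0.657  -0.0968  0.138 ] r1 [ 0.5746 -0.05    0.138 ]
0.144 yel [ 0.656  -0.0933  0.144 ] r1 [ 0.5756 -0.0476  0.144 ]
[ 0.62749987 -0.02242026  0.24833127]
```

Call:
drive_tool:
  increments:
    - [-0.017, -0.025, 0.016, 0.6, 2.6, 0, 0.75]
    - [0, 0, 0, 0.7, 2.6, 0.5, 0.75]
    - [0, 0, 0, 0.6, 2.0, 1, 0.75]
    - [0, 0, 0, 0, 0, 1, 0.75]
    - [0, 0, 0, 0, 0, 0, 0.75]

```text
clock: 8.45
eef_pos: [0.6559, -0.085, 0.2226]
tcp_rot: [[0.993, 0.12, 0.001], [0.12, -0.993, -0.001], [0.001, 0.001, -1.0]]
force: [-0.6, 0.3, -0.2]
opening: 0.0642
```

Call:
drive_tool:
  increments:
    - [0, 0, 0.013, 0, 1.0, 2.5, 0.75]
    - [0, 0, 0, 0, 0, 3, 0.75]
    - [0, 0, 0, 0, 0, 1.5, 0.75]
    - [0, 0, 0, 0, 0, 0, 0.75]

```text
clock: 8.78
eef_pos: [0.6578, -0.0888, 0.1525]
tcp_rot: [[0.994, 0.113, 0.004], [0.113, -0.994, 0.0], [0.004, 0.0, -1.0]]
force: [-0.5, 0.6, -0.8]
opening: 0.0642
```

Call:
drive_tool:
  increments:
    - [0, -0.004, 0.006, -0.15, 0.6, 1.6, 0.75]
    - [0, 0, 0, 0, 0, 1.2, 0.75]
    - [0, 0, 0, 0, 0, 0, 0.75]

```text
clock: 9.03
eef_pos: [0.6572, -0.0919, 0.1239]
tcp_rot: [[0.994, 0.11, 0.001], [0.11, -0.994, 0.0], [0.001, -0.0, -1.0]]
force: [-0.3, -0.7, 0.3]
opening: 0.0645
```

```bash
python3 - <<'E'
from h import *
s=state();print(s['eef_pos'],s['force'])
W,D,S=snap('wrist'),snap('side'),snap('scene')
cv2.imwrite('pics/c6.png',np.hstack([cv2.resize(W['color'][260:480,200:420],(266,400)),cv2.resize(D['color'][170:270,230:330],(266,400)),cv2.resize(S['color'][200:300,220:320],(266,400))])[:,:,::-1])
E
```

```text
[ 0.6571883  -0.0919158   0.12392001] [-0.25570395 -0.72354168  0.3457181 ]
```

View pics/c6.png

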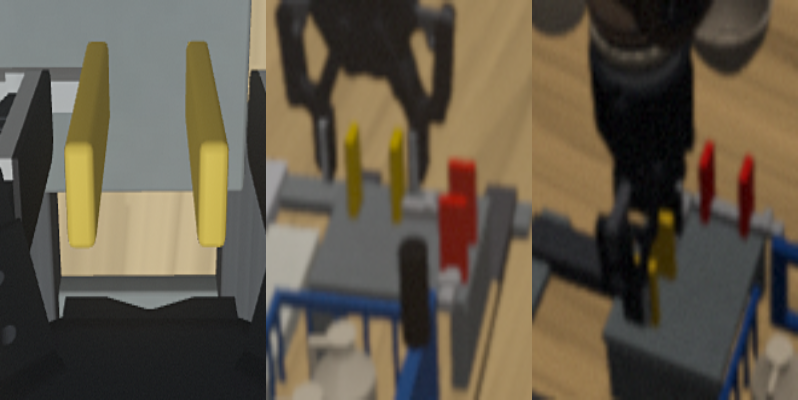

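All three crops show the yellow tabs between the open fingers and about centred. Closing now. That was my twelfth picture, so from here I check by numbers only.

Call:
drive_tool:
  increments:
    - [0, 0, 0, 0, 0.3, 0, 0.75]
    - [0, 0, 0, 0, 0, 0, 0]
    - [0, 0, 0, 0, 0, 0, 0]
    - [0, 0, 0, 0, 0, 0, 0]
    - [0, 0, 0, 0, 0, 0, 0]

```text
clock: 9.6
eef_pos: [0.657, -0.0969, 0.1325]
tcp_rot: [[0.994, 0.112, -0.003], [0.112, -0.994, -0.003], [-0.004, 0.002, -1.0]]
force: [-2.9, 0.3, -0.4]
opening: 0.0221
```

Call:
drive_tool:
  increments:
    - [0, 0, 0, 0, 0, 0, 0]
    - [0, 0, 0, 0, 0, 0, 0]
    - [0, 0, 0, 0, 0, 0, 0]

```text
clock: 9.85
eef_pos: [0.657, -0.0969, 0.1325]
tcp_rot: [[0.994, 0.112, -0.002], [0.112, -0.994, -0.003], [-0.002, 0.002, -1.0]]
force: [-0.3, 1.4, -1.1]
opening: 0.0223
```

Call:
drive_tool:
  increments:
    - [0, 0, 0, 0, 0, 0, 0.75]
    - [0, 0, 0, 0, 0, 0, 0.75]
    - [0, 0, 0, 0, 0, -3, 0.75]
    - [0, 0, 0, 0, 0, -3.5, 0.75]
    - [0, 0, 0, -1.5, -3, -2, 0.75]

```text
clock: 10.27
eef_pos: [0.6383, -0.0715, 0.2128]
tcp_rot: [[0.994, 0.106, -0.01], [0.106, -0.994, -0.001], [-0.01, -0.0, -1.0]]
force: [0.4, 0.1, 0.8]
opening: 0.0639
```

```bash
python3 - <<'E'
from h import *
W,D,S=snap('wrist'),snap('side'),snap('scene');s=state();print(s['q'].round(3),s['eef_pos'],s['tcp_rot'].round(3).tolist())
for n,f in(('W',W),('D',D),('S',S)):
  for c in('red','yellow'): print(n,c,blobs(f,c,6))
print('bottle',onz(S,228,190,.05),onz(D,411,200,.05))
print(proj(S,[.7299,.0637,.0533]),proj(S,[.727,.067,.0533]))
E
```

```text
[-0.262  0.243  1.691 -0.002  1.219 -0.374] [ 0.63646892 -0.0667114   0.21258797] [[0.994, 0.112, -0.011], [0.112, -0.994, 0.001], [-0.01, -0.002, -1.0]]
W red [([478.9, 42.2], [471, 33, 18, 19, 236]), ([220.4, 207.3], [192, 193, 58, 29, 1201]), ([225.7, 266.2], [198, 247, 55, 37, 1416])]
W yellow [([336.3, 294.7], [330, 263, 14, 62, 800]), ([365.7, 294.1], [357, 263, 19, 62, 944])]
D red [([302.0, 223.3], [295, 210, 14, 30, 320]), ([211.0, 275.6], [209, 275, 5, 2, 8])]
D yellow [([266.5, 212.3], [264, 201, 6, 24, 114]), ([274.7, 212.5], [272, 201, 6, 24, 105])]
S red [([285.1, 238.7], [283, 235, 5, 8, 29]), ([300.4, 242.6], [298, 239, 5, 10, 33]), ([317.9, 333.4], [316, 331, 5, 5, 16])]
S yellow [([631.4, 227.3], [619, 219, 21, 20, 301]), ([265.8, 256.5], [262, 254, 9, 5, 26]), ([263.1, 262.3], [259, 260, 9, 5, 30])]
bottle [ 0.39554717 -0.3708594   0.05      ] [ 0.38934314 -0.35327686  0.05      ]
[317.18137177 335.53394853] [319.18687479 335.03418461]
```

```bash
python3 - <<'E'
from h import *
W,S=snap('wrist'),snap('scene');s=state();print(s['eef_pos'],s['tcp_rot'].round(3).tolist())
h=cv2.cvtColor(W['color'],cv2.COLOR_RGB2HSV);m=sum(cv2.inRange(h,a,b) for a,b in RNG['red'])&cv2.inRange(h,(0,0,175),(180,255,255))
n,_,st,ce=cv2.connectedComponentsWithStats(m);t=[ce[i] for i in range(1,n) if st[i][4]>100 and st[i][0]<350];print([(st[i].tolist(),ce[i].round(1)) for i in range(1,n) if st[i][4]>30])
if len(t)==2:
  q=(t[0]+t[1])/2;p=tri([ray(W,*q),ray(S,292.7,238.4)]);print(p,proj(W,p)-q,proj(S,p)-[292.7,238.4])
  for z in(.138,.143,.148): print(onz(W,*q,z),onz(W,*t[0],z)-onz(W,*t[1],z))
E
```

```text
[ 0.63535864 -0.0675476   0.20902026] [[0.994, 0.111, -0.016], [0.111, -0.994, 0.002], [-0.016, -0.004, -1.0]]
[([195, 217, 39, 13, 455], array([214.1, 222.5])), ([201, 281, 37, 11, 359], array([219.5, 285.5]))]
[ 0.57875248 -0.0654206   0.14881801] [0.25805835 3.86892721] [0.84632975 0.34419883]
[ 0.57568073 -0.06721662  0.138     ] [-0.00422137  0.03673001  0.        ]
[ 0.57700496 -0.06539514  0.143     ] [-0.00411717  0.03582338  0.        ]
[ 0.57832918 -0.06357367  0.148     ] [-0.00401297  0.03491675  0.        ]
```

Call:
drive_tool:
  increments:
    - [0, 0, 0.124, -1.0, 0, -0.5, 0.75]
    - [0, 0, 0.124, -1.0, 0, 0, 0.75]
    - [0, 0, 0.124, -1, 0, 0, 0.75]
    - [0, 0, 0.124, -1.0, 0, 0, 0.75]
    - [0, 0, 0.124, -0.5, 0, 0, 0.75]

```text
clock: 10.93
eef_pos: [0.5892, -0.0654, 0.2065]
tcp_rot: [[0.867, -0.497, -0.026], [-0.497, -0.868, 0.004], [-0.025, 0.009, -1.0]]
force: [0.7, -0.5, 0.4]
opening: 0.0638
```

Call:
drive_tool:
  increments:
    - [0, 0, 0.124, 0, 0, 0, 0.75]
    - [0, 0, 0.124, 0, 0, 0, 0.75]
    - [0, 0, 0.124, 0, 0, 0, 0.75]
    - [0, 0, 0.124, 0, 0, 0, 0.75]
    - [0, 0, 0.124, 0, 0, 0, 0.75]

```text
clock: 11.35
eef_pos: [0.5859, -0.068, 0.197]
tcp_rot: [[0.413, -0.91, -0.039], [-0.911, -0.413, 0.007], [-0.023, 0.033, -0.999]]
force: [-0.8, -0.4, 0.8]
opening: 0.0638
```

Call:
drive_tool:
  increments:
    - [0, 0, 0.124, 0, 0, 0, 0.75]
    - [0, 0, 0.124, 0, 0, 0, 0.75]
    - [0, 0, 0, 0, 0, 0, 0.75]

```text
clock: 11.6
eef_pos: [0.5847, -0.0699, 0.1913]
tcp_rot: [[0.172, -0.984, -0.047], [-0.985, -0.172, 0.009], [-0.017, 0.045, -0.999]]
force: [0.4, 0.4, -0.0]
opening: 0.0639
```

Call:
drive_tool:
  increments:
    - [0.045, 0.017, 0.066, -0.5, 0.7, 0, 0.75]
    - [0, 0, 0, 0, 0, 0, 0.75]

```text
clock: 11.77
eef_pos: [0.5764, -0.0672, 0.1881]
tcp_rot: [[0.108, -0.994, -0.004], [-0.994, -0.108, -0.0], [-0.0, 0.004, -1.0]]
force: [-0.2, 0.3, -0.4]
opening: 0.0641
```

Call:
drive_tool:
  increments:
    - [0, 0, 0, -0.15, 0, 1.5, 0.68]
    - [0, 0, 0, 0, 0, 2.0, 0.68]
    - [0, 0, 0, 0, 0, 1.0, 0.68]
    - [0, 0, 0, 0, 0, 0, 0.68]

```text
clock: 12.1
eef_pos: [0.5768, -0.0675, 0.1405]
tcp_rot: [[0.121, -0.993, -0.006], [-0.993, -0.121, -0.0], [-0.0, 0.006, -1.0]]
force: [-1.1, -0.5, -0.5]
opening: 0.0577
```

Call:
drive_tool:
  increments:
    - [0.005, 0, 0.012, -0.2, 0, 1.3, 0.68]
    - [0, 0, 0, 0, 0, 0.3, 0.68]
    - [0, 0, 0, 0, 0, 0, 0.68]

```text
clock: 12.35
eef_pos: [0.5773, -0.0664, 0.1239]
tcp_rot: [[0.113, -0.994, -0.003], [-0.994, -0.113, 0.0], [-0.001, 0.003, -1.0]]
force: [0.3, -0.4, 0.5]
opening: 0.0583
```

```bash
python3 - <<'E'
from h import *
W,D=snap('wrist'),snap('side');s=state();print(s['eef_pos'],s['force'])
print(blobs(W,'red',30),blobs(D,'red',6))
for q in((0,-.018),(0,.018)):
  p=np.array([.577,-.0655,.143])+[-.107*q[1],.994*q[1],0];print('pred top',proj(W,p))
E
```

```text
[ 0.5774387  -0.06645318  0.12447926] [-0.61017927  0.66733744  0.42927051]
[([276.1, 333.6], [258, 276, 36, 112, 2940]), ([375.5, 333.3], [358, 276, 37, 112, 2967])] [([306.4, 219.1], [304, 209, 6, 23, 98]), ([304.6, 236.9], [304, 234, 2, 6, 10]), ([210.7, 275.6], [209, 275, 4, 2, 7])]
pred top [379.69494825 360.74631718]
pred top [269.0967836 360.1331807]
```

Call:
drive_tool:
  increments:
    - [0, 0, 0, 0, 0, 0, 0]
    - [0, 0, 0, 0, 0, 0, 0]
    - [0, 0, 0, 0, 0, 0, 0]
    - [0, 0, 0, 0, 0, 0, 0]
    - [0, 0, 0, 0, 0, 0, 0]

```text
clock: 12.87
eef_pos: [0.5784, -0.0672, 0.1282]
tcp_rot: [[0.114, -0.993, -0.0], [-0.993, -0.114, -0.0], [0.0, 0.0, -1.0]]
force: [0.2, -0.8, -1.6]
opening: 0.0224
```

Call:
drive_tool:
  increments:
    - [0, 0, 0, 0, 0, 0, 0]
    - [0, 0, 0, 0, 0, 0, 0.68]
    - [0, 0, 0, 0, 0, 0, 0.68]
    - [0, 0, 0, 0, 0, -3, 0.68]
    - [0, 0, 0, 0, 0, -3.5, 0.68]

```text
clock: 13.28
eef_pos: [0.5736, -0.0657, 0.1853]
tcp_rot: [[0.114, -0.993, -0.016], [-0.993, -0.114, 0.005], [-0.006, 0.016, -1.0]]
force: [1.5, 0.0, -0.1]
opening: 0.058
```

```bash
python3 - <<'E'
from h import *
W,D,S=snap('wrist'),snap('side'),snap('scene');s=state();print(s['eef_pos'],s['tcp_rot'].round(3).tolist())
for n,f in(('W',W),('D',D),('S',S)):
  for c in('red','yellow'): print(n,c,blobs(f,c,6))
print('knob px W',proj(W,[.585,.030,.16]))
E
```

```text
[ 0.57699945 -0.06659646  0.19044702] [[0.114, -0.993, -0.005], [-0.993, -0.114, 0.001], [-0.002, 0.004, -1.0]]
W red [([310.6, 263.6], [302, 229, 18, 68, 1075]), ([346.0, 263.7], [337, 229, 19, 68, 1106])]
W yellow [([411.5, 88.4], [378, 76, 67, 26, 1500]), ([409.4, 130.9], [377, 122, 64, 20, 1176])]
D red [([301.8, 223.4], [296, 212, 12, 26, 260]), ([211.0, 275.6], [209, 275, 5, 2, 8])]
D yellow [([266.4, 212.3], [264, 201, 6, 24, 114]), ([274.6, 212.5], [272, 201, 6, 24, 105])]
S red [([288.8, 239.7], [286, 236, 6, 8, 33]), ([296.3, 241.4], [294, 238, 6, 9, 31]), ([317.9, 333.6], [316, 332, 5, 4, 15])]
S yellow [([631.4, 227.2], [620, 219, 20, 20, 298]), ([265.9, 256.4], [262, 254, 9, 5, 26]), ([263.0, 262.2], [259, 260, 9, 5, 28])]
knob px W [103.68575823 251.16021535]
```

Both catches are squeezed; the red spacing halved from 15.3 to 7.6 px, and the dot stayed at (317.9,333.5) in the scene. Now I locate the knob.

Call:
drive_tool:
  increments:
    - [0, 0, 0, -2.5, 0, -1.5, 0.5]
    - [0, 0, 0, -2.5, 0, -0.5, 0.5]
    - [0, 0, 0, 0, 0, 0, 0.5]

```text
clock: 13.68
eef_pos: [0.5707, -0.0165, 0.2095]
tcp_rot: [[0.111, -0.994, -0.006], [-0.994, -0.111, 0.001], [-0.002, 0.006, -1.0]]
force: [-0.7, 0.6, -0.8]
opening: 0.0424
```

```bash
python3 - <<'E'
from h import *
W5=dict(np.load('w5.npz'));W,D,S=snap('wrist'),snap('side'),snap('scene');s=state();print(s['eef_pos'],s['tcp_rot'].round(3).tolist())
for n,f,z in(('W5',W5,.16),('W',W,.16),('D',D,.16),('S',S,.16)):
  u=proj(f,[.581,.025,z]);print(n,u.round(1))
  m=(f['color'].max(2)<55).astype(np.uint8);k,_,st,ce=cv2.connectedComponentsWithStats(m)
  print([(st[i].tolist(),ce[i].round(1).tolist()) for i in range(1,k) if st[i][4]>25 and abs(ce[i]-u).max()<60])
E
```

```text
[ 0.57090533 -0.01941516  0.20861842] [[0.109, -0.994, -0.007], [-0.994, -0.109, -0.0], [-0.0, 0.007, -1.0]]
W5 [246.1 164.2]
[([228, 142, 46, 41, 483], [258.4, 158.3])]
W [243.8 250.4]
[([224, 208, 55, 62, 1123], [257.8, 228.7])]
D [284.7 230.4]
[([280, 230, 13, 27, 278], [285.5, 243.1])]
S [330.2 248.3]
[([310, 246, 77, 52, 710], [338.3, 272.8]), ([298, 256, 12, 19, 63], [304.6, 265.1]), ([298, 278, 7, 19, 35], [301.4, 286.1]), ([247, 284, 122, 52, 830], [284.5, 302.6])]
```

```bash
python3 - <<'E'
from h import *
W5=dict(np.load('w5.npz'));W=snap('wrist')
for n,f,(u0,u1,v0,v1) in(('W5',W5,(215,290,130,195)),('W',W,(205,300,200,285))):
  g=f['color'][v0:v1,u0:u1].max(2);print(n,u0,v0)
  for r in range(0,v1-v0,4): print(v0+r,' '.join('%3d'%x for x in g[r,::4]))
E
```

```text
W5 215 130
130 180 182 176 176 176 180 169 161 160 137 134 135 136  89 136 104 179 177 175
134 180 181 175 175 176 177 170 161 158 135 134 137 135  89 135 104 179 179 176
138 180 182 176 175 175 174 170 160 156 135 135 136 138  69 135  69 179 177 176
142 180 181 176 176 176 171 170 163 160 138  74 110 144  55 139  70 179 178 176
146 180 182 175 175 176 141  31  55  56  45  44  43  42  43 119  49 179 178 175
150 180 181 174 175 154  59  65  66  65  62  60  42  43  41  62  53 179 178 176
154 181 181 175 187  57  62  64  61  61  62  63  55  45  43  42  58 179 178 175
158 181 181 175 156  63  63  63  63  63  60  61  61  42  43  44  65 180 178 176
162 182 181 175  73  61  61  63  62  62  62  60  59  52  43  42  68 180 178 174
166 181 180 175 103  59  60  61  61  62  60  59  57  52  43  43  73 180 178 175
170 182 180 174 187  57  60  59  62  60  58  57  59  44  41  88  82 179 178 174
174 182 181 173 178  60  60  59  58  59  58  59  54  41  85 101  89 180 178 175
178 182 180 176 178 178  79  59  58  59  57  56  68 136  86 134  96 179 178 176
182 183 181 174 177 178 184 192  85  43  68 144 1
[... 1780 characters left out ...]

260 197 198 198 200  45  60  60  60  58  61  61  61  60  44 196 193 192 191 190 189 189 188 187 186
264 192 193 194 194 203  49  59  60  61  61  59  61  46 206 199 199 201 200 199 199 198 196 195 195
268 198 196 197 196 196 200  55  53  58  59  51  65 204 196 196 198 197 199 198 198 198 199 199 200
272 201 200 200 199 199 198 198 200 209 210 199 197 197 197 197 197 196 198 197 198 197 198 197 198
276 190 191 194 195 197 198 200 200 200 200 200 199 199 198 197 198 198 197 198 198 199 199 198 199
280 190 189 189 190 189 190 189 189 190 191 192 193 194 195 197 199 200 201 201 201 199 199 198 198
284 196 196 197 197 197 196 195 194 194 191 192 191 191 191 191 191 190 190 191 191 193 194 196 197
```

```bash
python3 - <<'E'
from h import *
W5=dict(np.load('w5.npz'));W=snap('wrist');D=snap('side');s=state();print(s['eef_pos'],s['tcp_rot'].round(3).tolist())
g=W['color'].max(2);m=((g>50)&(g<67)).astype(np.uint8);m[:, :190]=0;m[:,300:]=0;m[:205]=0;m[290:]=0
m=cv2.morphologyEx(m,cv2.MORPH_OPEN,np.ones((5,5),np.uint8));k,_,st,ce=cv2.connectedComponentsWithStats(m);i=1+st[1:,4].argmax();c=ce[i];print(st[i],c)
p=tri([ray(W5,245.5,164.8),ray(W,*c)]);print(p,proj(W,p)-c,proj(W5,p)-[245.5,164.8],proj(D,p));print(onz(W,*c,.16),onz(W5,245.5,164.8,.16))
E
```

```text
[ 0.57084466 -0.02003632  0.20841545] [[0.108, -0.994, -0.008], [-0.994, -0.108, 0.0], [-0.001, 0.008, -1.0]]
[ 218  232   40   38 1201] [237.52706078 250.16402998]
[0.58070109 0.02462403 0.15865008] [0.2319228  0.44424267] [ 0.38646962 -0.19980317] [284.91338398 230.91942238]
[0.58139601 0.02447538 0.16      ] [0.58071045 0.02462105 0.16      ]
```

Call:
drive_tool:
  increments:
    - [0.008, 0, 0, -2.2, -0.75, 0, 0.5]
    - [0, 0, 0, -2.0, -0.6, 0, 0.5]
    - [0, 0, 0, 0, 0, 0, 0.5]

```text
clock: 14.23
eef_pos: [0.5799, 0.0209, 0.2065]
tcp_rot: [[0.102, -0.995, -0.002], [-0.995, -0.102, 0.001], [-0.001, 0.002, -1.0]]
force: [-0.6, -0.7, 0.4]
opening: 0.0424
```

Call:
drive_tool:
  increments:
    - [0, 0, 0, -0.35, -0.1, 1.5, 0.5]
    - [0, 0, 0, 0, 0, 2.0, 0.5]
    - [0, 0, 0, 0, 0, 0, 0.5]

```text
clock: 14.48
eef_pos: [0.5813, 0.0227, 0.1706]
tcp_rot: [[0.102, -0.995, -0.001], [-0.995, -0.102, -0.001], [0.001, 0.001, -1.0]]
force: [-1.0, 0.4, -0.4]
opening: 0.0428
```

Call:
drive_tool:
  increments:
    - [0, 0, 0, -0.2, 0, 1.5, 0.5]
    - [0, 0, 0, 0, 0, 2.0, 0.5]
    - [0, 0, 0, 0, 0, 0.3, 0.5]
    - [0, 0, 0, 0, 0, 0, 0.5]

```text
clock: 14.82
eef_pos: [0.5819, 0.0211, 0.1327]
tcp_rot: [[0.099, -0.995, -0.001], [-0.995, -0.099, -0.002], [0.002, 0.001, -1.0]]
force: [-0.1, -0.5, -0.6]
opening: 0.0426
```

Call:
drive_tool:
  increments:
    - [0, 0, 0, -0.4, 0, 0.4, 0.5]
    - [0, 0, 0, 0, 0, 0, 0.5]

```text
clock: 14.98
eef_pos: [0.582, 0.0241, 0.1299]
tcp_rot: [[0.097, -0.995, -0.0], [-0.995, -0.097, -0.002], [0.002, 0.0, -1.0]]
force: [-0.0, 0.1, 0.3]
opening: 0.0431
```

Call:
drive_tool:
  increments:
    - [0, 0, 0, 0, 0, 0, 0]
    - [0, 0, 0, 0, 0, 0, 0]
    - [0, 0, 0, 0, 0, 0, 0]
    - [0, 0, 0, 0, 0, 0, 0]

```text
clock: 15.32
eef_pos: [0.5829, 0.024, 0.1319]
tcp_rot: [[0.097, -0.995, 0.003], [-0.995, -0.097, -0.003], [0.003, -0.002, -1.0]]
force: [0.8, -1.1, -2.5]
opening: 0.0205
```

```bash
python3 - <<'E'
from h import *
D,S=snap('side'),snap('scene');s=state();print(s['eef_pos'],s['force'],s['q'].round(2))
print(blobs(D,'red',4),blobs(S,'red',4))
W5=dict(np.load('w5.npz'))
yw=.107;ex=np.array([np.cos(yw),np.sin(yw)]);ey=np.array([-np.sin(yw),np.cos(yw)])
k=np.array([.581,.0246]);hg=k+.125*ey;print('hinge',hg)
for t in np.arange(0,1.5,.15): print(round(t,2),(hg-.125*np.sin(t)*ex-.125*np.cos(t)*ey).round(4))
E
```

```text
[0.58291232 0.02396264 0.13192087] [ 0.28295279 -1.28318263 -2.02094535] [-0.13  0.21  1.89 -0.    1.04  1.34]
[([301.8, 223.4], [295, 212, 13, 26, 261]), ([210.7, 275.6], [209, 275, 4, 2, 7])] [([288.8, 239.9], [286, 236, 6, 8, 35]), ([296.3, 241.2], [294, 238, 6, 8, 30]), ([291.7, 246.7], [291, 245, 2, 5, 6]), ([317.9, 333.6], [316, 332, 5, 4, 15])]
hinge [0.56765051 0.14888512]
0.0 [0.581  0.0246]
0.15 [0.5623 0.024 ]
0.3 [0.5437 0.0262]
0.45 [0.5256 0.0312]
0.6 [0.5085 0.0388]
0.75 [0.4927 0.0488]
0.9 [0.4786 0.0612]
1.05 [0.4665 0.0755]
1.2 [0.4566 0.0914]
1.35 [0.4493 0.1086]
```

Call:
drive_tool:
  increments:
    - [0, 0, 0.05, 0, 0.9, 0, 0]
    - [0, 0, 0.06, -0.02, 1.2, 0, 0]
    - [0, 0, 0.06, -0.05, 1.2, 0, 0]
    - [0, 0, 0.06, -0.1, 1.2, 0, 0]

```text
clock: 15.75
eef_pos: [0.5435, 0.0251, 0.132]
tcp_rot: [[-0.151, -0.988, 0.02], [-0.988, 0.151, -0.001], [-0.002, -0.02, -1.0]]
force: [2.4, -1.0, -2.8]
opening: 0.0203
```

```bash
cat >> h.py <<'E'
def chk():
    S=snap('scene');s=state();R=s['tcp_rot'];p=s['eef_pos'];yw=.107
    ex=np.array([np.cos(yw),np.sin(yw)]);ey=np.array([-np.sin(yw),np.cos(yw)]);hg=np.array([.5683,.1490])
    d=p[:2]-hg;t=np.arctan2(-d@ex,-d@ey)
    print('t',round(s['clock'],2),p.round(4),'force',s['force'].round(1),'gate~',round(t,3),'r',round(np.linalg.norm(d),4),'toolyaw',round(np.arctan2(R[1,0],R[0,0]),3),'z',R[:,2].round(3),'q6',s['q'][5].round(2),'open',round(s['opening'],4))
    for dt in(.1,.2,.3,.4,.5):
        e=hg-.125*(np.sin(t+dt)*ex+np.cos(t+dt)*ey)-p[:2];print(dt,'tool dx dy cm',(100*(R[:2,:2].T@e)).round(2))
    print('dot scene',[b[0] for b in blobs(S,'red',8) if b[0][1]>300])
E
python3 -c "from h import *;chk()"
```

```text
t 15.8 [0.541  0.0257 0.132 ] force [-0.3 -1.  -2.3] gate~ 0.325 r 0.1263 toolyaw -1.722 z [ 0.015 -0.001 -1.   ] q6 1.58 open 0.0209
0.1 tool dx dy cm [-0.27  1.23]
0.2 tool dx dy cm [-0.54  2.45]
0.3 tool dx dy cm [-0.93  3.64]
0.4 tool dx dy cm [-1.43  4.78]
0.5 tool dx dy cm [-2.05  5.87]
dot scene [[317.9, 333.6]]
```

Call:
drive_tool:
  increments:
    - [-0.01, 0, 0.06, -0.25, 1.3, 0, 0]
    - [-0.005, 0, 0.06, -0.3, 1.3, 0, 0]
    - [-0.005, 0, 0.06, -0.35, 1.3, 0, 0]
    - [-0.005, 0, 0.06, -0.4, 1.2, 0, 0]

```text
clock: 16.13
eef_pos: [0.5027, 0.0415, 0.132]
tcp_rot: [[-0.39, -0.92, 0.018], [-0.921, 0.39, -0.014], [0.006, -0.022, -1.0]]
force: [-0.2, -8.8, -3.5]
opening: 0.0207
```

```bash
python3 -c "from h import *;chk()"
```

```text
t 16.18 [0.5003 0.043  0.1319] force [-2.1 -6.1 -1.8] gate~ 0.677 r 0.1259 toolyaw -1.973 z [ 0.012 -0.012 -1.   ] q6 1.87 open 0.021
0.1 tool dx dy cm [-0.36  1.2 ]
0.2 tool dx dy cm [-0.75  2.39]
0.3 tool dx dy cm [-1.26  3.53]
0.4 tool dx dy cm [-1.88  4.62]
0.5 tool dx dy cm [-2.6   5.64]
dot scene [[318.5, 333.7]]
```

Call:
drive_tool:
  increments:
    - [-0.01, 0, 0.06, -0.35, 1.2, 0, 0]
    - [-0.005, 0, 0.06, -0.4, 1.2, 0, 0]
    - [-0.005, 0, 0.06, -0.45, 1.15, 0, 0]
    - [-0.005, 0, 0.06, -0.5, 1.1, 0, 0]

```text
clock: 16.52
eef_pos: [0.4701, 0.0705, 0.1319]
tcp_rot: [[-0.609, -0.793, -0.002], [-0.793, 0.609, -0.019], [0.016, -0.01, -1.0]]
force: [-2.3, -13.3, -3.1]
opening: 0.021
```

```bash
python3 -c "from h import *;chk()"
```

```text
t 16.57 [0.4695 0.0719 0.1319] force [ -1.4 -11.2  -3.5] gate~ 1.015 r 0.1254 toolyaw -2.229 z [-0.002 -0.017 -1.   ] q6 2.19 open 0.0202
0.1 tool dx dy cm [-0.4   1.18]
0.2 tool dx dy cm [-0.89  2.34]
0.3 tool dx dy cm [-1.49  3.43]
0.4 tool dx dy cm [-2.2   4.46]
0.5 tool dx dy cm [-3.    5.42]
dot scene [[319.3, 334.3]]
```

The dot has crept about 3 mm towards +y, because the fingers' friction on the knob adds side load. I'll turn the tool ahead of the gate to relieve that twist while finishing the swing.

Call:
drive_tool:
  increments:
    - [-0.01, 0, 0.11, -0.2, 0.8, 0, 0]
    - [-0.005, 0, 0.11, -0.3, 0.95, 0, 0]
    - [-0.005, 0, 0.1, -0.35, 0.95, 0, 0]

```text
clock: 16.82
eef_pos: [0.4549, 0.0937, 0.1319]
tcp_rot: [[-0.833, -0.554, -0.02], [-0.553, 0.833, -0.01], [0.022, 0.003, -1.0]]
force: [-10.0, -6.7, 2.3]
opening: 0.0208
```

```bash
python3 -c "from h import *;chk()"
```

```text
t 16.87 [0.4543 0.095  0.132 ] force [-9.7 -6.7  1.8] gate~ 1.235 r 0.1262 toolyaw -2.559 z [-0.021 -0.009 -1.   ] q6 2.56 open 0.0205
0.1 tool dx dy cm [-0.36  1.21]
0.2 tool dx dy cm [-0.71  2.41]
0.3 tool dx dy cm [-1.19  3.56]
0.4 tool dx dy cm [-1.78  4.66]
0.5 tool dx dy cm [-2.47  5.7 ]
dot scene [[319.5, 334.3]]
```

Call:
drive_tool:
  increments:
    - [0, -0.01, 0.04, -0.25, 0.8, 0, 0]
    - [0, -0.01, 0.04, -0.25, 0.7, 0, 0]

```text
clock: 17.03
eef_pos: [0.4492, 0.1066, 0.132]
tcp_rot: [[-0.876, -0.482, -0.008], [-0.481, 0.876, -0.009], [0.011, -0.004, -1.0]]
force: [-2.6, -9.8, -0.6]
opening: 0.0205
```

```bash
python3 - <<'E'
from h import *
chk();D,W=snap('side'),snap('wrist')
print('D red',blobs(D,'red',5),'yel',blobs(D,'yellow',20));print('W red',blobs(W,'red',30),blobs(W,'yellow',30))
E
```

```text
t 17.08 [0.4489 0.1072 0.132 ] force [-3.7 -9.7 -0.7] gate~ 1.341 r 0.1265 toolyaw -2.641 z [-0.008 -0.008 -1.   ] q6 2.66 open 0.0206
0.1 tool dx dy cm [-0.41  1.2 ]
0.2 tool dx dy cm [-0.8   2.39]
0.3 tool dx dy cm [-1.3   3.53]
0.4 tool dx dy cm [-1.91  4.62]
0.5 tool dx dy cm [-2.63  5.64]
dot scene [[319.5, 334.3]]
D red [([301.6, 224.4], [296, 213, 12, 26, 263]), ([210.0, 276.6], [208, 276, 5, 2, 8])] yel [([266.2, 212.4], [263, 201, 7, 25, 117]), ([274.3, 213.0], [272, 202, 6, 24, 110])]
W red [] []
```

```bash
python3 - <<'E'
from h import *
D,S=snap('side'),snap('scene')
print('scene mm',1000*(onz(S,319.5,334.3,.0533)-onz(S,317.9,333.5,.0533)))
print('side mm',1000*(onz(D,210.0,276.6,.0533)-onz(D,210.8,275.6,.0533)))
print('side yel mm',1000*(onz(D,270.25,212.7,.12)-onz(D,270.5,212.4,.12)))
print('S',blobs(S,'red',5),blobs(S,'yellow',10)[1:])
print(state()['force'],state()['joint_vel'].round(3),state()['eef_pos'])
E
```

```text
scene mm [0.36395344 3.87144384 0.        ]
side mm [0.06277607 3.3981735  0.        ]
side yel mm [0.06246372 1.32107062 0.        ]
S [([290.0, 239.9], [288, 236, 5, 8, 28]), ([298.0, 241.9], [295, 238, 6, 10, 34]), ([319.5, 334.3], [318, 333, 4, 4, 14])] [([266.9, 256.7], [263, 255, 9, 4, 24]), ([264.5, 262.5], [260, 261, 10, 4, 26])]
[-4.19856587 -8.88022708  0.04888046] [-0.002  0.001 -0.001  0.001  0.    -0.002] [0.44922491 0.10640107 0.13193493]
```

The cage has moved about 3.5 mm, against 10 mm allowed. I'll run a few hold rows to settle, then hand in if it stays still.

Call:
drive_tool:
  increments:
    - [0, 0, 0, 0, 0, 0, 0]
    - [0, 0, 0, 0, 0, 0, 0]
    - [0, 0, 0, 0, 0, 0, 0]

```text
clock: 17.53
eef_pos: [0.4502, 0.1038, 0.132]
tcp_rot: [[-0.874, -0.485, -0.006], [-0.485, 0.874, -0.014], [0.012, -0.009, -1.0]]
force: [0.8, -2.9, -2.6]
opening: 0.0207
```

```bash
python3 -c "
from h import *
chk();print(blobs(snap('side'),'red',5));sign_off()"
```

```text
t 17.58 [0.4501 0.1039 0.132 ] force [ 0.8 -2.6 -3.4] gate~ 1.313 r 0.1265 toolyaw -2.635 z [-0.006 -0.014 -1.   ] q6 2.66 open 0.0206
0.1 tool dx dy cm [-0.39  1.21]
0.2 tool dx dy cm [-0.74  2.4 ]
0.3 tool dx dy cm [-1.22  3.56]
0.4 tool dx dy cm [-1.81  4.66]
0.5 tool dx dy cm [-2.51  5.7 ]
dot scene [[319.5, 334.3]]
[([301.6, 224.3], [296, 213, 12, 26, 261]), ([210.0, 276.6], [208, 276, 5, 2, 8])]
the job is handed in; nothing more can be done
```

I slid the cage under the needle, squeezed the yellow and then the red catch, and pulled the gate past its click stop. I handed the job in at about 17.6 s with the knob still gripped.

**Alignment:** I first judged the cage aligned using pixels from two different frames, but it was about 6 mm short. I went back to the post and corrected it, and a near view then showed the dot within about 0.5 mm of the needle.

**Catches:** The spacing of each pair of tabs in the cameras fell to about half, as expected when fully squeezed. They looked unchanged just before hand-in. The fingers closed to about 22 mm on both catches, where I expected about 24.5 mm; I did not resolve that difference.

**Final state:**
- **Gate:** It stands at about 1.29–1.31 rad, estimated from the tool position rather than measured on the gate. Force at the wrist is about 3 N.
- **Cage:** While the gate swung open, friction on the knob moved the cage about 3 to 4 mm towards +y (scene and side views of the dot). The side view of the yellow tabs gave only 1.3 mm. Both are inside the 10 mm limit.
- **Pots:** Contact forces stayed low and nothing moved near the pots, but I made no final measurement of them.

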